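# Release a banded stick bundle through the chute gate into its catch tray

## Task

Let the red-banded bundle of lolly sticks out of the small steel chute: first push the pulled-out catch tray gently but fully home under the chute's mouth, then press the red lever pad down and hold it so that the heavy gate flap stays up while the bundle slides into the tray, and when it lies there ease the lever back up under your finger so that the flap comes down shut without slamming. It takes only a push and a press: do not touch the sticks or the flap itself, and leave the things lying round the chute where they are.

Things in the scene. Friction and masses are not known exactly. Their poses are not given: they have to be found in the camera images.
- chute: small stainless chute, fixed; base 143 x 188 mm. Origin: on the table right under the middle of its mouth edge (edge 42 mm up). x points level to the back, up the slope; -x is the front, where the tray comes out; y left, z up. Floor 128 mm wide, rising 0.56 rad. About 110 mm tall at the back (x +25 to +45 mm). Lever bracket on the left: x -36, y +78 to +105 mm, 75 mm tall
- catch_tray (a joint): slide of the open steel catch tray (142 mm wide, 80 deep; front wall 40 mm tall, back wall 13) on its rails: 0 m = fully home under the mouth, grows to 0.065 as it is pulled to the front (chute -x). Starts 0.03 to 0.05 out. Slides with about 1.5 N, has a firm stop at home and stays where it is left
- tray_front (a point): centre of the outer front face of the catch tray (blue name-plate), 31 mm above the table; the face looks to the chute's -x, is 12 to 52 mm above the table and reaches 71 mm to either side. It moves with the tray; with the tray home it is 71 mm in front of the chute's origin
- tray_mid (a point): centre of the tray's inner floor, 19 mm above the table; x and y axes as the chute's. It moves with the tray. The inner floor is 76 mm (x) by 138 mm (y)
- gate_flap (a joint): hinge of the heavy stainless gate flap (0.9 kg) with the dark ballast bar: 0 rad = shut, its front lip bars the chute; grows as its front rises, about 0.52 with the lever fully down. It falls shut by its own weight and slams if the lever is let go
- gate_lever (a joint): two-armed release lever on the left of the chute, turning in the chute's x-z plane: 0 rad = at rest, long front end up; grows to a firm stop at 0.64 as the long end is pressed down, its short end lifting the flap by a roller. It takes about 3 to 5 N at the pad (more at the first touch); the flap's weight brings it back up
- lever_pad (a point): centre of the top of the red ribbed pad (28 x 22 mm) at the lever's long end. At rest about 114 mm above the table, 106 mm in front of and 93 mm to the left of the chute's origin; fully down it is 64 mm above the table and 12 mm farther to the front. At rest the pad slopes 0.32 rad, fully down as much the other way
- bundle_mid (a point): centre of the red-banded bundle of wooden sticks (35 x 115 x 12 mm, 60 g; length along its y, thickness along its z). At first it lies across the sloping chute behind the flap's lip; in the tray its centre is 25 mm above the table. With the flap up it slides out within half a second
- blue_bundle: blue-banded bundle of sticks (35 x 115 x 15 mm) lying on the table just left of the chute, behind the lever pad; origin under its centre, its length is its y axis; must stay
- wing_nut: white wing nut (12 x 36 x 16 mm) lying on the table left of the lever pad; origin under its centre; must stay
- nail_brush: purple nail brush (30 x 86 x 22 mm) lying on the table right of the chute; origin under its centre, its length is its y axis; must stay

How it is judged:
By the outcome, as a careful person would: the job done as asked, in the order asked, and still so for the second after the job is handed in, with the robot touching nothing.
It also fails if it takes over 45 s, if anything falls off the work surface, if the arm or the gripper's body presses on something with over 40 N, if the wrist force passes 120 N, or if a joint passes its speed limit or range.

## Robot

A 7-joint arm with a two-finger parallel gripper is mounted at the origin on a cart in front of the work surface, level with it; the furniture and walls round the work are solid. World frame = base frame: x ahead of the robot, y to its left, z up, the work surface at z = 0. Lengths are in m, angles in rad, forces in N, time in s.
With the tool pointing down it reaches from about 0.35 to 0.775 m from the base axis. Payload 3.1 kg.
Tool frame: the origin (TCP) lies between the finger pads; the fingertips stand 22 mm ahead of it and the grasp point (between the pads) lies 3 mm ahead of it; z points along the fingers, y is the line along which they close (so a half turn about z gives the same grasp; the last joint's range is limited). The gripper opens to 85 mm and grips with 20 to 120 N. Pads are 22 mm wide; open, the fingers measure 114 mm over their backs; the gripper's body (76 mm by 85 mm) begins 54 mm behind the grasp point. The pads swing forward as they close: fully open they stand 13 mm farther back than shut.
Start: joints at [-1.392, 0.311, 0.014, 1.512, -0.004, 1.319, -0.027], TCP at [0.12, 0.537, 0.253] pointing down, gripper open.
Joint ranges: [-2.7, 2.7], [-0.3, 1.91], [-1.27, 1.3], [0.12, 2.57], [-1.44, 4.58], [0.2, 2.03], [-3.05, 3.05]. Speed limits (rad/s): [2.79, 2.79, 3.14, 3.14, 3.14, 3.14, 3.14].

## Interface

Orientations are given as a 3x3 rotation matrix whose columns are the frame's x, y, z axes.
In Python, from workcell import env, read_camera, camera_info gives the robot as it stands.
- The arm moves only by the tool servo_tool, never from a script. Its argument "targets" is a list of rows, each a list of 6 numbers: the shift along the tool's x, y, z in mm, then the turn, a rotation vector about the tool's x, y, z in rad. In form: [[tx, ty, tz, ax, ay, az], ...]. A call has 1 to 20 rows; each row is the pose to reach, as a shift and turn from the pose commanded when the call began, along the tool's axes at that moment; what a row does not reach only later rows make up. A row lasts 1/12 s, in which the tool goes at most 41.7 mm and 7.16 degrees, less where a joint would pass 70% of its speed; a pose out of reach is approached as far as the arm can. A call with a gripper value outside its range is refused whole. "jaw" is the opening, from 0 (shut) to 1 (fully open), set as the call begins (left out, the last holds). The fingers move at their own pace and stop on an object; "newtons" is the grip in N (left out, the last holds). Time passes only in rows, so rows that repeat a pose let the fingers close. It gives the time, the measured TCP pose, the force, the opening and the grip force at its end, in the units of the state.
- env.read_state(): the state, without advancing time (a new reading comes with each control period).
- read_camera(name): name is "scene" or "side" or "wrist"; returns (picture, depth): 480x640x3 uint8, red, green, blue; 480x640 float32, m along the optical axis (not along the pixel's ray), 0 where there is no reading.
- camera_info(name): a dict with "fx", "fy", "cx", "cy" (pixels), "R" (3x3) and "t" (3): a world point X has camera coordinates R X + t. Camera axes: x right, y down, z forward; pixel columns grow to the right and rows downward; lengths in m; the calibration is good to about 2 mm. The wrist camera is an equidistant fisheye: a pixel r from the principal point sees the ray r / f radians off the axis. A picture is of the moment at which its call begins: read the wrist's pose just before it. camera_info takes no time and is no camera call; for the wrist camera it gives the pose at the moment of the call.
- env.hand_in(): hands the job in; it is judged then, once.
The state is a dict: "t": time; "q": joint angles; "dq": joint speeds; "effort": joint torques, N m; "tcp_pos": TCP position; "ee_rot": TCP orientation; "ft_force": force on the tool from outside, world axes, zero at the start; "ft_torque": the same for the moment, N m; "opening": opening from 0.0 (shut) to 1.0 (fully open); "grip_force": force on a finger pad.
Only numpy, scipy, OpenCV 4.12 (cv2) and the standard library are available. Lean on these libraries where they do the work, as an engineer would, in place of code of your own. Each camera call takes 0.05 s, during which the arm holds its last target. There are 200 camera calls.

## Working session

There is one attempt and no reset: what is moved stays moved. The work goes in short steps, Python scripts to look and compute and a tool call to move; the robot and the scene stay as the last step left them, time stands still between calls to the robot, and variables do not carry over. Pictures are saved under pics/ and viewed, at most 10 in all, crops included, and the job is handed in when it is done.

Besides the shell and the picture viewer there is one more tool, called after "Request:" as name([rows], argument=value, ...), one row to a line, values as JSON. servo_tool: Moves the arm, as the interface text tells. Its arguments: {"type":"object","properties":{"targets":{"type":"array"},"jaw":{"type":"number"},"newtons":{"type":"number"}},"required":["targets"]}

```bash
mkdir -p pics; ls; cat > h.py <<'E'
import numpy as np, cv2
from workcell import env, read_camera, camera_info
def snap(n,f):
    p,d=read_camera(n); cv2.imwrite(f'pics/{f}.png',p[:,:,::-1]); np.savez(f'pics/{f}.npz',p=p,d=d); return p,d
def pts(n,d):
    c=camera_info(n); v,u=np.mgrid[:480,:640]
    X=np.stack([(u-c['cx'])/c['fx']*d,(v-c['cy'])/c['fy']*d,d],-1)
    return (X-c['t'])@np.array(c['R'])
E
python3 - <<'E'
from h import *
s=env.read_state(); print(s['t'],s['tcp_pos'],np.round(s['ee_rot'],3),s['ft_force'])
for n in('scene','side'):
    p,d=snap(n,n+'1'); P=pts(n,d)
    h=cv2.cvtColor(p,cv2.COLOR_RGB2HSV); H,S,V=h[...,0],h[...,1],h[...,2]
    for k,m in(('red',((H<6)|(H>174))&(S>140)&(V>70)),('blue',(H>100)&(H<125)&(S>120)&(V>50)),('purple',(H>125)&(H<160)&(S>70))):
        N,L,st,c=cv2.connectedComponentsWithStats(m.astype(np.uint8))
        for i in range(1,N):
            if st[i,4]>30:
                q=P[(L==i)&(d>0)]; print(n,k,st[i],np.round(np.median(q,0),3) if len(q) else '', np.round(q.max(0),3),np.round(q.min(0),3))
E
```

```text
pics
0.0 [0.12031017 0.53599145 0.252236  ] [[-0.976  0.219 -0.   ]
 [ 0.219  0.976 -0.002]
 [-0.    -0.002 -1.   ]] [ 0.15797697  0.34838642 -0.42157982]
scene red [189 169  11  11  55] [0.291 0.112 0.026] [0.3   0.134 0.03 ] [0.282 0.092 0.021]
scene red [287 230  18  11 107] [ 0.401 -0.272  0.114] [ 0.418 -0.257  0.118] [ 0.388 -0.283  0.108]
scene blue [319 282  25  22 130] [ 0.429 -0.359  0.033] [ 0.441 -0.33   0.04 ] [ 0.418 -0.385  0.025]
scene purple [390 286  19  30 304] [ 0.532 -0.425  0.021] [ 0.576 -0.384  0.024] [ 0.51  -0.443 -0.003]
side red [155 139  11  13  68] [0.291 0.114 0.031] [0.299 0.134 0.034] [0.284 0.094 0.026]
side red [258 220  22  12 173] [ 0.402 -0.27   0.117] [ 0.417 -0.254  0.122] [ 0.388 -0.28   0.108]
side blue [294 289  29  30 223] [ 0.43  -0.355  0.035] [ 0.441 -0.326  0.044] [ 0.418 -0.384  0.025]
side purple [412 303  10  25 140] [ 0.569 -0.416  0.023] [ 0.582 -0.394  0.113] [ 0.532 -0.479  0.015]
side purple [381 314  17  28 293] [ 0.523 -0.425  0.023] [ 0.549 -0.389  0.095] [ 0.509 -0.464  0.001]
```

View pics/scene1.png

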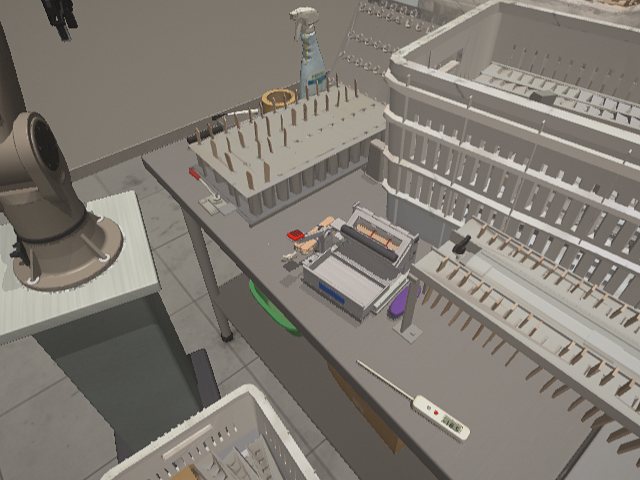

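```bash
python3 - <<'E'
import cv2
a=cv2.imread('pics/side1.png')[130:360,180:500]; cv2.imwrite('pics/sidec.png',cv2.resize(a,None,fx=2.5,fy=2.5,interpolation=cv2.INTER_CUBIC))
E
```

```text
(no output)
```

View pics/sidec.png

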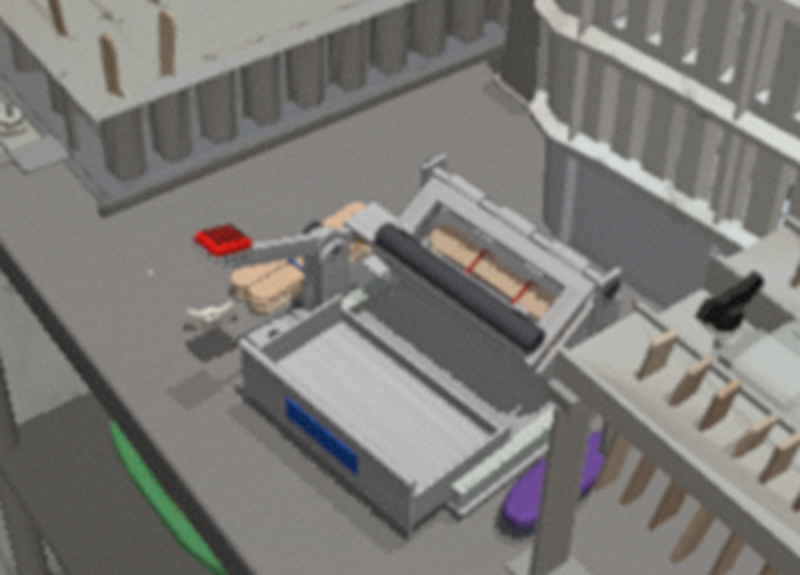

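The side crop shows the chute with the tray pulled out, the blue plate at crop (320,435), and the red pad at (222,240). The wing nut is at (208,316), with the blue bundle behind the pad. A rack post stands at the right front, at (555,480), and the brush is beside it.

```bash
python3 - <<'E'
from h import *
for n in('scene','side'):
    z=np.load(f'pics/{n}1.npz'); p,d=z['p'],z['d']; P=pts(n,d); c=camera_info(n); R=np.array(c['R']);t=np.array(c['t'])
    h=cv2.cvtColor(p,cv2.COLOR_RGB2HSV); H,S,V=h[...,0],h[...,1],h[...,2]
    m=((H>100)&(H<125)&(S>120)&(V>50)); m[:265]=0
    q=P[m&(d>0)]; e=np.linalg.svd(q[:,:2]-q[:,:2].mean(0))[2][0]
    print(n,'plate',q.mean(0),'yaw',np.arctan2(-e[0]*np.sign(e[1]),e[1]*np.sign(e[1])))
    # tray front wall top + front points: lower-res fit over region of points z .015-.05 in front
    q=P[(d>0)&(P[...,2]>.02)&(P[...,2]<.055)&(P[...,0]>.36)&(P[...,0]<.52)&(P[...,1]<-.28)&(P[...,1]>-.45)]
    hull=cv2.convexHull(q[:,:2].astype(np.float32)*1000)[:,0]; print(hull.round().astype(int).tolist())
    # post
    q=P[(d>0)&(P[...,2]>.06)&(P[...,2]<.25)&(P[...,0]>.4)&(P[...,0]<.62)&(P[...,1]<-.38)&(P[...,1]>-.6)]
    print('post/rack',np.round(np.percentile(q,[0,5,50,95,100],axis=0),3).tolist())
    # height map
    for y in np.arange(-.2,-.62,-.04):
        print([int(1000*P[...,2][(d>0)&(abs(P[...,0]-x)<.02)&(abs(P[...,1]-y)<.02)].max(initial=-.001)) for x in np.arange(.3,.74,.04)])
E
```

```text
scene plate [ 0.42937444 -0.35823508  0.03352291] yaw 0.4033045639840713
[[520, -368], [520, -364], [519, -362], [508, -335], [501, -316], [484, -282], [482, -280], [435, -280], [431, -280], [421, -284], [403, -292], [402, -293], [405, -304], [422, -345], [428, -361], [430, -365], [451, -412], [452, -414], [457, -423], [458, -423], [519, -441], [520, -439], [520, -435]]
post/rack [[0.509, -0.6, 0.061], [0.517, -0.593, 0.103], [0.565, -0.526, 0.175], [0.614, -0.457, 0.189], [0.62, -0.429, 0.202]]
[0, 0, 10, 14, 15, 13, 9, -1, 360, 360, 240]
[-1, 1, 14, 112, 90, 84, 105, 65, 360, 360, 242]
[-1, 0, 118, 115, 88, 92, 102, 102, 358, 360, 244]
[-1, 0, 1, 55, 20, 87, 94, 103, 1, 360, 360]
[-1, 0, 2, 55, 51, 30, 92, 105, 104, 360, 361]
[-1, -1, 2, 52, 55, 40, 40, 26, 0, 321, 361]
[-1, -1, 1, 2, 53, 150, 178, 178, 179, 200, 360]
[-1, -1, 0, 8, 2, 180, 199, 196, 201, 201, 331]
[-1, -1, -1, 10, 7, 2, 202, 200, 188, 194, 179]
[-1, -1, -1, 2, 10, 2, 199, 201, 188, 200, 200]
[-1, -1, -1, 2, 17, 15, 180, 200, 188, 195, 196]
side plate [ 0.43002903 -0.35507433  0.03468425] yaw 0.40454945733322095
[[
[... 226 characters left out ...]
-437], [519, -436], [520, -429], [520, -422]]
post/rack [[0.509, -0.6, 0.06], [0.518, -0.593, 0.099], [0.564, -0.524, 0.177], [0.614, -0.457, 0.193], [0.62, -0.426, 0.204]]
[1, 5, 18, 19, 19, 71, 11, -1, 363, 363, 243]
[-1, 4, 118, 116, 93, 89, 108, 69, 363, 363, 244]
[-1, 4, 121, 120, 44, 95, 106, 106, 351, 363, 247]
[-1, 3, 4, 59, 22, 89, 96, 106, 71, 363, 363]
[-1, 2, 4, 57, 56, 33, 95, 107, 106, 361, 363]
[-1, -1, 4, 33, 58, 43, 43, 26, 2, 180, 363]
[-1, -1, 4, 4, 50, 178, 181, 180, 202, 203, 362]
[-1, -1, 4, 10, 3, 182, 201, 200, 200, 202, 331]
[-1, -1, 0, 11, 11, 3, 203, 204, 189, 196, 181]
[-1, -1, -1, 3, 15, 4, 203, 203, 190, 202, 201]
[-1, -1, -1, 3, 18, 18, 181, 202, 190, 197, 197]
```

```bash
python3 - <<'E'
from h import *
for n in('scene','side'):
    d=np.load(f'pics/{n}1.npz')['d']; P=pts(n,d)
    for y in np.arange(.4,-.2,-.05):
        print(round(y,2),[int(1000*P[...,2][(d>0)&(abs(P[...,0]-x)<.025)&(abs(P[...,1]-y)<.025)].max(initial=-.001)) for x in np.arange(.2,.7,.05)])
E
```

```text
0.4 [-1, -1, -1, -1, 12, 12, -1, 44, 47, 45]
0.35 [-1, -1, -1, -1, 12, 36, 23, 48, 46, 271]
0.3 [0, 0, 0, 31, 38, 34, -1, 45, 46, 46]
0.25 [0, 0, 32, 32, 42, 36, -1, 113, 116, 115]
0.2 [0, 0, 6, 74, 114, 116, 115, 116, 109, 77]
0.15 [0, 0, 113, 116, 115, 111, 102, 117, 118, 118]
0.1 [-1, 0, 77, 123, 119, 127, 126, 116, 78, 78]
0.05 [-1, 0, 74, 120, 79, 124, 121, 75, 78, 79]
0.0 [-1, 0, 23, 124, 80, 120, 77, 77, 79, 78]
-0.05 [-1, 0, 9, 77, 124, 123, 78, 79, 76, 10]
-0.1 [-1, -1, 0, 75, 110, 10, 1, 0, 1, 0]
-0.15 [-1, -1, 0, 0, 1, 1, 14, 12, 0, 359]
-0.2 [-1, -1, 0, 0, 14, 15, 71, -1, 359, 360]
0.4 [-1, -1, -1, -1, 17, 19, 16, 51, 52, 52]
0.35 [-1, -1, 1, -1, 42, 41, 29, 53, 54, 95]
0.3 [5, 5, 33, 37, 44, 44, -1, 52, 52, 51]
0.25 [4, 5, 35, 37, 41, 42, -1, 120, 120, 120]
0.2 [4, 4, 76, 107, 121, 122, 119, 120, 103, 81]
0.15 [2, 5, 114, 122, 122, 83, 120, 123, 122, 123]
0.1 [-1, 4, 81, 128, 124, 130, 130, 118, 83, 83]
0.05 [-1, 4, 76, 123, 84, 125, 126, 80, 83, 82]
0.0 [-1, 4, 29, 129, 82, 83, 81, 82, 83, 82]
-0.05 [-1, 3, 13, 81, 127, 127, 82, 82, 78, 10]
-0.1 [-1, -1, 5, 79, 79, 13, 5, 4, 5, 5]
-0.15 [-1, -1, 4, 4, 4, 4, 18, 16, 3, 362]
-0.2 [-1, -1, 2, 5, 19, 19, 75, 102, 362, 363]
```

Request:
servo_tool([
  [-362,-242,-18,0,0,1.2],
  [-362,-242,-18,0,0,1.2],
  [-362,-242,-18,0,0,1.2],
  [-362,-242,-18,0,0,1.2],
  [-362,-242,-18,0,0,1.2],
  [-362,-242,-18,0,0,1.2],
  [-362,-242,-18,0,0,1.2],
  [-362,-242,-18,0,0,1.2],
  [-362,-242,-18,0,0,1.2],
  [-362,-242,-18,0,0,1.2],
  [-362,-242,-18,0,0,1.2],
  [-423,-609,-18,0,0,2.3],
  [-423,-609,-18,0,0,2.3],
  [-423,-609,-18,0,0,2.3],
  [-423,-609,-18,0,0,2.3],
  [-423,-609,-18,0,0,2.3],
  [-423,-609,-18,0,0,2.3],
  [-423,-609,-18,0,0,2.3],
  [-423,-609,-18,0,0,2.3],
  [-423,-609,-18,0,0,2.3],
], jaw=0)

```text
t: 1.77
tcp_pos: [0.3988, -0.1524, 0.2713]
ee_rot: [[0.817, 0.577, 0.001], [0.577, -0.817, 0.001], [0.001, -0.0, -1.0]]
ft_force: [0.3, -0.0, 0.7]
opening: -0.003
grip_force: 0.0
```

Request:
servo_tool([
  [-133,177,40,0,0,0.212],
  [-133,177,40,0,0,0.212],
  [-133,177,40,0,0,0.212],
  [-133,177,40,0,0,0.212],
  [-133,177,40,0,0,0.212],
  [-133,177,40,0,0,0.212],
  [-133,177,80,0,0,0.212],
  [-133,177,120,0,0,0.212],
  [-133,177,150,0,0,0.212],
  [-133,177,150,0,0,0.212],
])

```text
t: 2.6
tcp_pos: [0.3912, -0.367, 0.1147]
ee_rot: [[0.918, 0.397, -0.011], [0.397, -0.918, 0.01], [-0.006, -0.013, -1.0]]
ft_force: [-1.0, 2.2, -0.1]
opening: 0.001
grip_force: 0.0
```

```bash
python3 - <<'E'
from h import *
snap('wrist','w1'); p,d=snap('side','side2')
a=cv2.imread('pics/side2.png')[80:380,160:500]; a=cv2.resize(a,None,fx=1.6,fy=1.6)
b=cv2.imread('pics/w1.png')
cv2.imwrite('pics/c2.png',cv2.resize(np.hstack([cv2.resize(a,(544,480)),b]),(800,int(800*480/1184))))
E
```

```text
(no output)
```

View pics/c2.png

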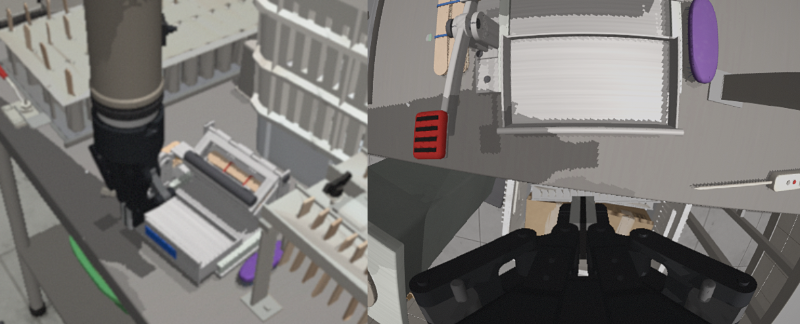

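The left half (side view) shows the gripper in front of the tray. The right half (wrist view) shows the closed fingertips at (582,200), roughly on the tray's centre line at (590,130), with the red pad at (430,135). I'll go down and push.

Request:
servo_tool([
  [0,6,30,0,0,0],
  [0,6,55,0,0,0],
  [0,6,66,0,0,0],
  [6,6,66,0,0,0],
  [14,6,66,0,0,0],
  [20,6,66,0,0,0],
  [23,6,66,0,0,0],
  [26,6,66,0,0,0],
  [28,6,66,0,0,0],
  [30,6,66,0,0,0],
  [32,6,66,0,0,0],
  [34,6,66,0,0,0],
])

```text
t: 3.7
tcp_pos: [0.4275, -0.3642, 0.0556]
ee_rot: [[0.918, 0.397, -0.001], [0.397, -0.918, -0.001], [-0.001, 0.001, -1.0]]
ft_force: [-1.1, -0.7, 1.2]
opening: 0.002
grip_force: 0.8
```

Request:
servo_tool([
  [2,0,0,0,0,0],
  [4,0,0,0,0,0],
  [6,0,0,0,0,0],
  [8,0,0,0,0,0],
  [10,0,0,0,0,0],
  [12,0,0,0,0,0],
  [14,0,0,0,0,0],
  [16,0,0,0,0,0],
  [18,0,0,0,0,0],
  [20,0,0,0,0,0],
  [22,0,0,0,0,0],
  [24,0,0,0,0,0],
  [26,0,0,0,0,0],
  [28,0,0,0,0,0],
])

```text
t: 4.87
tcp_pos: [0.4541, -0.3522, 0.0553]
ee_rot: [[0.918, 0.398, -0.0], [0.398, -0.918, 0.0], [-0.0, -0.0, -1.0]]
ft_force: [-1.0, -1.9, 0.4]
opening: 0.001
grip_force: 0.8
```

Request:
servo_tool([
  [1,0,0,0,0,0],
  [2,0,0,0,0,0],
  [3,0,0,0,0,0],
  [4,0,0,0,0,0],
  [5,0,0,0,0,0],
  [6,0,0,0,0,0],
  [7,0,0,0,0,0],
])

```text
t: 5.45
tcp_pos: [0.4604, -0.3494, 0.0552]
ee_rot: [[0.918, 0.398, -0.0], [0.398, -0.918, 0.0], [0.0, -0.0, -1.0]]
ft_force: [-1.3, -1.3, -0.1]
opening: -0.0
grip_force: 0.8
```

Request:
servo_tool([
  [1,0,0,0,0,0],
  [2,0,0,0,0,0],
  [3,0,0,0,0,0],
  [4,0,0,0,0,0],
])

```text
t: 5.78
tcp_pos: [0.464, -0.3479, 0.0552]
ee_rot: [[0.918, 0.398, -0.0], [0.398, -0.918, 0.0], [-0.0, -0.0, -1.0]]
ft_force: [-0.8, -1.8, 0.4]
opening: 0.006
grip_force: 0.8
```

Request:
servo_tool([
  [1,0,0,0,0,0],
  [2,0,0,0,0,0],
  [3,0,0,0,0,0],
])

```text
t: 6.03
tcp_pos: [0.4668, -0.3467, 0.0553]
ee_rot: [[0.918, 0.398, -0.0], [0.398, -0.918, 0.0], [0.0, -0.0, -1.0]]
ft_force: [-1.6, -0.5, 1.0]
opening: -0.001
grip_force: 0.8
```

Request:
servo_tool([
  [1,0,0,0,0,0],
  [2,0,0,0,0,0],
  [3,0,0,0,0,0],
])

```text
t: 6.28
tcp_pos: [0.4673, -0.3465, 0.0553]
ee_rot: [[0.918, 0.396, -0.003], [0.396, -0.918, -0.001], [-0.003, -0.001, -1.0]]
ft_force: [-7.4, -1.7, 2.4]
opening: -0.001
grip_force: 3.4
```

Request:
servo_tool([
  [1,0,0,0,0,0],
  [1,0,0,0,0,0],
  [-5,0,0,0,0,0],
  [-20,0,0,0,0,0],
  [-40,0,0,0,0,0],
  [-50,0,-35,0,0,0],
  [-60,0,-75,0,0,0],
  [-60,0,-110,0,0,0],
  [-60,0,-130,0,0,0],
  [-60,0,-130,0,0,0],
])

```text
t: 7.12
tcp_pos: [0.4161, -0.3724, 0.1908]
ee_rot: [[0.918, 0.397, 0.01], [0.397, -0.918, -0.006], [0.007, 0.009, -1.0]]
ft_force: [-0.5, -1.7, -0.1]
opening: -0.001
grip_force: 0.0
```

```bash
python3 - <<'E'
from h import *
s=env.read_state(); print(s['t'],s['tcp_pos'],np.round(s['ee_rot'],3),s['ft_force'])
p,d=snap('wrist','w2'); c=camera_info('wrist'); print({k:np.round(v,3).tolist() for k,v in c.items()})
R=np.array(c['R']);t=np.array(c['t'])
h=cv2.cvtColor(p,cv2.COLOR_RGB2HSV); H,S,V=h[...,0],h[...,1],h[...,2]
m=((H<6)|(H>174))&(S>140)&(V>70)
N,L,st,ct=cv2.connectedComponentsWithStats(m.astype(np.uint8)); 
O=np.array([.535,-.312]);e=np.array([[.919,.393],[-.393,.919]])
def ray(u,v):
    x,y=(u-c['cx'])/c['fx'],(v-c['cy'])/c['fy']; r=np.hypot(x,y)
    return R.T@np.array([x/r*np.sin(r),y/r*np.sin(r),np.cos(r)]), -R.T@t
for i in range(1,N):
    if st[i,4]>150:
        u,v=ct[i]; D,C=ray(u,v); X=C+D*(.114-C[2])/D[2]; print('red',st[i],X,e@(X[:2]-O))
for n in('side','scene'):
    p,d=snap(n,n+'3'); P=pts(n,d); h=cv2.cvtColor(p,cv2.COLOR_RGB2HSV); H,S,V=h[...,0],h[...,1],h[...,2]
    m=((H>100)&(H<125)&(S>120)&(V>50)&(d>0)&(P[...,0]>.42)&(P[...,0]<.52)&(P[...,1]<-.3)); q=P[m]
    if len(q): print(n,len(q),q.mean(0),e@(q.mean(0)[:2]-O))
    m=(((H<6)|(H>174))&(S>140)&(V>70)&(d>0)&(P[...,2]>.1)&(P[...,1]<-.2)); q=P[m]
    if len(q): print(n,'pad',len(q),q.mean(0),(q.max(0)+q.min(0))/2,e@(q.mean(0)[:2]-O))
E
```

```text
7.1167 [ 0.41612516 -0.37236747  0.19075606] [[ 0.918  0.397  0.01 ]
 [ 0.397 -0.918 -0.006]
 [ 0.007  0.009 -1.   ]] [-0.5337592  -1.68774923 -0.09802736]
{'fx': 371.648, 'fy': 371.648, 'cx': 318.443, 'cy': 243.417, 'R': [[0.398, -0.917, 0.004], [-0.883, -0.382, 0.273], [-0.249, -0.112, -0.962]], 't': [-0.507, 0.207, 0.379]}
red [ 126  191   35   47 1203] [ 0.40375326 -0.26698251  0.114     ] [-0.10292388  0.09295105]
side 223 [ 0.47302335 -0.33654927  0.0342611 ] [-0.06660441  0.00179605]
side pad 169 [ 0.4016613  -0.26976043  0.11612289] [ 0.40224277 -0.26804188  0.11456144] [-0.10593812  0.09122028]
scene 132 [ 0.4726787  -0.34072639  0.0333608 ] [-0.06856275 -0.00190728]
scene pad 106 [ 0.40132489 -0.27226223  0.11345554] [ 0.40313076 -0.26974689  0.11172544] [-0.10723049  0.08905333]
```

View pics/w2.png

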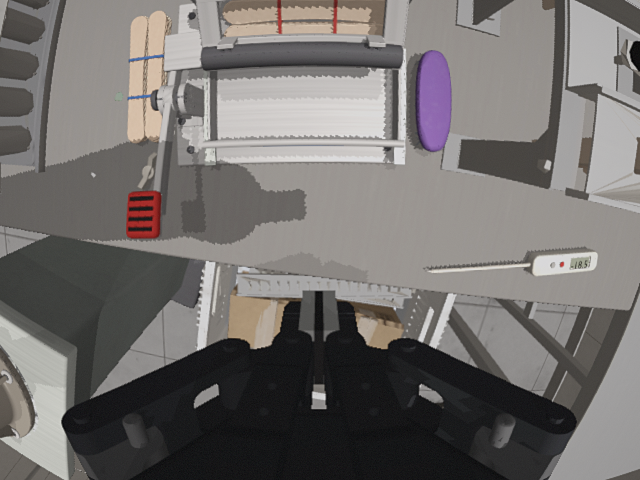

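The wrist view shows the tray home under the mouth, with its front at (305,150). The red pad is at (143,214), the bundle is still behind the flap, and the surrounding things haven't moved. Next I'll go above the pad.

Request:
servo_tool([
  [0,-35,0,0,0,0],
  [15,-70,0,0,0,0],
  [29,-101,10,0,0,0],
  [29,-101,24,0,0,0],
  [29,-101,31,0,0,0],
  [29,-101,31,0,0,0],
  [29,-101,31,0,0,0],
])

```text
t: 7.85
tcp_pos: [0.3999, -0.266, 0.1536]
ee_rot: [[0.918, 0.396, -0.002], [0.396, -0.918, -0.0], [-0.002, -0.001, -1.0]]
ft_force: [-0.6, -1.3, -0.2]
opening: 0.001
grip_force: 0.0
```

```bash
python3 - <<'E'
from h import *
snap('wrist','w3'); snap('side','side4')
b=cv2.imread('pics/w3.png'); a=cv2.imread('pics/side4.png')[130:330,190:430]
cv2.imwrite('pics/c4.png',cv2.resize(np.hstack([cv2.resize(a,(576,480),interpolation=cv2.INTER_CUBIC),b]),(800,316)))
E
```

```text
(no output)
```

View pics/c4.png

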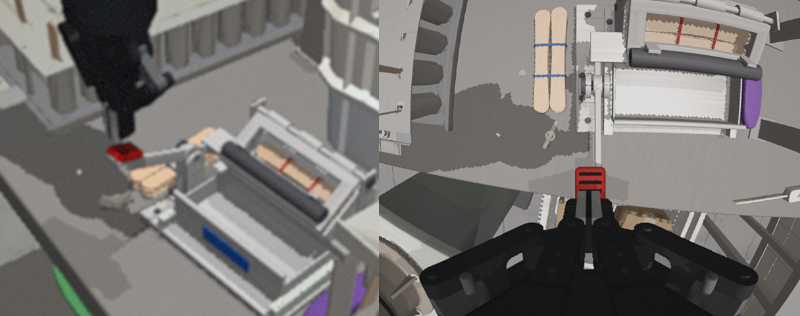

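The left half (side view) shows the fingertip just above the red pad at (125,150). The right half (wrist view) shows the tips centred on the pad at (590,195). I'll press, following the pad's arc.

Request:
servo_tool([
  [2,0,6,0,0,0],
  [2,0,11,0,0,0],
  [2,0,15,0,0,0],
  [1,0,18,0,0,0],
  [0,0,20,0,0,0],
  [-1,0,22,0,0,0],
  [-3,0,25,0,0,0],
  [-3,0,28,0,0,0],
])

```text
t: 8.62
tcp_pos: [0.3975, -0.2673, 0.1268]
ee_rot: [[0.918, 0.397, -0.0], [0.397, -0.918, -0.0], [-0.0, 0.0, -1.0]]
ft_force: [-2.7, 0.7, 8.1]
opening: -0.003
grip_force: 3.5
```

Request:
servo_tool([
  [-1,0,3,0,0,0],
  [-2,0,6,0,0,0],
  [-3,0,9,0,0,0],
  [-4,0,12,0,0,0],
  [-4,0,15,0,0,0],
  [-5,0,18,0,0,0],
  [-6,0,21,0,0,0],
  [-6,0,24,0,0,0],
  [-7,0,27,0,0,0],
  [-7,0,30,0,0,0],
  [-7,0,33,0,0,0],
  [-7,0,36,0,0,0],
  [-7,0,38,0,0,0],
  [-7,0,40,0,0,0],
])

```text
t: 9.78
tcp_pos: [0.3914, -0.27, 0.0868]
ee_rot: [[0.918, 0.397, -0.0], [0.397, -0.918, -0.0], [-0.0, 0.0, -1.0]]
ft_force: [-5.2, 1.6, 20.3]
opening: -0.006
grip_force: 10.3
```

Request:
servo_tool([
  [0,0,-1,0,0,0],
  [0,0,-1,0,0,0],
  [0,0,-1,0,0,0],
  [0,0,-1,0,0,0],
  [0,0,-1,0,0,0],
  [0,0,-1,0,0,0],
  [0,0,-1,0,0,0],
  [0,0,-1,0,0,0],
  [0,0,-1,0,0,0],
  [0,0,-1,0,0,0],
])

```text
t: 10.62
tcp_pos: [0.3913, -0.2699, 0.0877]
ee_rot: [[0.918, 0.397, -0.0], [0.397, -0.918, -0.001], [-0.0, 0.0, -1.0]]
ft_force: [-2.7, -1.3, 7.0]
opening: -0.003
grip_force: 3.7
```

```bash
python3 - <<'E'
from h import *
snap('wrist','w5'); snap('side','side5')
b=cv2.imread('pics/w5.png'); a=cv2.imread('pics/side5.png')[130:330,190:430]
cv2.imwrite('pics/c5.png',cv2.resize(np.hstack([cv2.resize(a,(576,480),interpolation=cv2.INTER_CUBIC),b]),(800,316)))
E
```

```text
(no output)
```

View pics/c5.png

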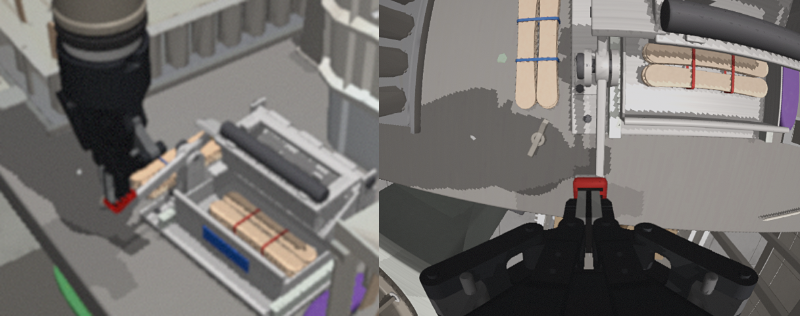

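The side view shows the flap up and the red-banded bundle in the tray at (262,232). I'll ease the lever up.

Request:
servo_tool([
  [0,0,-1.5,0,0,0],
  [0,0,-3,0,0,0],
  [0,0,-4.5,0,0,0],
  [0,0,-6,0,0,0],
  [0,0,-7.5,0,0,0],
  [0,0,-9,0,0,0],
  [0,0,-10.5,0,0,0],
  [0,0,-12,0,0,0],
  [0,0,-13.5,0,0,0],
  [0.5,0,-15,0,0,0],
  [0.5,0,-16.5,0,0,0],
  [1,0,-18,0,0,0],
  [1,0,-19.5,0,0,0],
  [1.5,0,-21,0,0,0],
  [2,0,-22.5,0,0,0],
  [2,0,-24,0,0,0],
  [2.5,0,-25.5,0,0,0],
  [3,0,-27,0,0,0],
  [3,0,-28.5,0,0,0],
  [3.5,0,-30,0,0,0],
])

```text
t: 12.38
tcp_pos: [0.3957, -0.2674, 0.1174]
ee_rot: [[0.917, 0.398, 0.001], [0.398, -0.917, 0.0], [0.001, 0.0, -1.0]]
ft_force: [0.8, -1.2, 1.8]
opening: 0.003
grip_force: 1.2
```

Request:
servo_tool([
  [0.5,0,-1.5,0,0,0],
  [1,0,-3,0,0,0],
  [1.5,0,-4.5,0,0,0],
  [2,0,-6,0,0,0],
  [2.5,0,-7,0,0,0],
  [3,0,-8,0,0,0],
  [3.5,0,-9,0,0,0],
  [4,0,-10,0,0,0],
  [4.5,0,-11,0,0,0],
  [5,0,-12,0,0,0],
  [5.5,0,-13,0,0,0],
  [6,0,-14,0,0,0],
  [6,0,-15,0,0,0],
  [6.5,0,-16,0,0,0],
  [7,0,-17,0,0,0],
  [7,0,-18,0,0,0],
])

```text
t: 13.72
tcp_pos: [0.4014, -0.2647, 0.1353]
ee_rot: [[0.917, 0.398, -0.0], [0.398, -0.917, 0.001], [0.0, -0.001, -1.0]]
ft_force: [0.4, 0.0, 1.2]
opening: -0.0
grip_force: 0.6
```

Request:
servo_tool([
  [0,0,-1,0,0,0],
  [0,0,-2,0,0,0],
  [0,0,-3,0,0,0],
  [0,0,-4,0,0,0],
  [0,0,-5,0,0,0],
  [0,0,-6,0,0,0],
  [0,0,-7,0,0,0],
  [0,0,-8,0,0,0],
  [0,0,-10,0,0,0],
  [0,0,-15,0,0,0],
  [0,0,-30,0,0,0],
  [-20,0,-60,0,0,0],
  [-40,0,-90,0,0,0],
  [-40,0,-90,0,0,0],
])

```text
t: 14.88
tcp_pos: [0.3629, -0.2865, 0.2307]
ee_rot: [[0.92, 0.392, 0.007], [0.392, -0.92, -0.006], [0.004, 0.008, -1.0]]
ft_force: [-0.7, -2.1, 0.8]
opening: 0.001
grip_force: 0.0
```

```bash
python3 - <<'E'
from h import *
print(env.read_state()['ft_force'])
snap('wrist','w6'); p,d=snap('side','side6')
O=np.array([.535,-.312]);e=np.array([[.919,.393],[-.393,.919]])
P=pts('side',d); h=cv2.cvtColor(p,cv2.COLOR_RGB2HSV); H,S,V=h[...,0],h[...,1],h[...,2]
q=P[(H>100)&(H<125)&(S>120)&(V>50)&(d>0)&(P[...,0]>.42)&(P[...,0]<.52)&(P[...,1]<-.3)]; print('plate',q.mean(0))
q=P[((H<6)|(H>174))&(S>140)&(V>70)&(d>0)&(P[...,2]>.05)&(P[...,1]<-.2)&(P[...,0]<.44)]; print('pad',q.mean(0))
b=cv2.imread('pics/w6.png'); a=cv2.imread('pics/side6.png')[130:330,190:430]
cv2.imwrite('pics/c6.png',cv2.resize(np.hstack([cv2.resize(a,(576,480),interpolation=cv2.INTER_CUBIC),b]),(800,316)))
E
```

```text
[-0.74618268 -2.07038599  0.78550897]
plate [ 0.47294382 -0.33687547  0.03443835]
pad [ 0.40166671 -0.26910611  0.11609091]
```

View pics/c6.png

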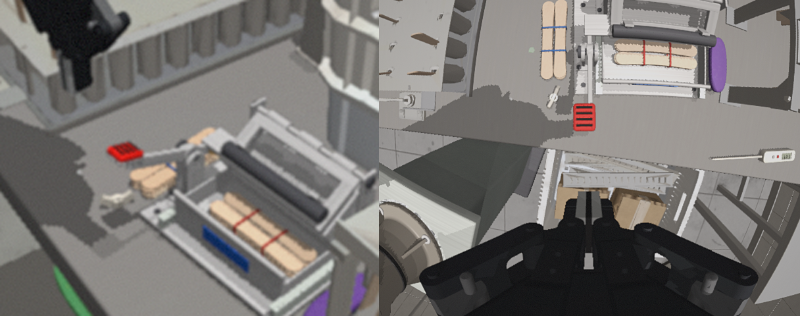

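The flap is shut, the bundle lies in the tray, the tray is home, and the lever is at rest.

```bash
python3 -c "
from workcell import env
print(env.hand_in())"
```

```text
the job is handed in; nothing more can be done
None
```

The job is done and handed in at about 15 s: the tray is home, the red-banded bundle lies in it, the flap was eased shut, and the blue bundle, wing nut and brush look undisturbed in the last pictures; no verdict came back.

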